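# Fetch the mate cup from behind the jars

## Robot

A 7-joint arm with a two-finger parallel gripper is mounted at the origin on the work surface. World frame = base frame: x ahead of the robot, y to its left, z up, the work surface at z = 0. Lengths are in m, angles in rad, forces in N, time in s.
With the tool pointing down it reaches from about 0.4 to 0.9 m from the base axis. Payload 5.5 kg.
Tool frame: the origin (TCP) lies midway between the tips of the shut fingers; the grasp point (between the pads) lies 19 mm behind it (manip.grip_depth is the distance from the TCP to the grasp point, in m); z points along the fingers, x is the direction in which the jaws open and shut, and the axes are right-handed (so a half turn about z gives the same grasp; the last joint's range is limited). The gripper opens to 92 mm and grips with 3 to 60 N. Pads are 19 mm wide; open, the fingers measure 130 mm over their backs; the gripper's body (75 mm by 190 mm) begins 47 mm behind the grasp point.
Start: joints at [1.57, 0.501, -0.427, 1.55, 0.221, 1.138, -0.21], TCP at [0.17, -0.628, 0.227] pointing down, gripper open.
Joint ranges: [-2.88, 2.88], [-0.31, 2.03], [-1.54, 1.56], [0.2, 2.42], [-1.41, 4.55], [0.19, 2.02], [-2.57, 2.57]. Speed limits (rad/s): [2.57, 2.57, 3.14, 3.14, 3.14, 3.14, 3.14].

## Interface

Orientations are given as a unit quaternion [x, y, z, w].
In Python, from bench import manip, effector, viewer gives the robot as it stands. Calls block until the motion is done:
- manip.move_pose(position, orientation): joint-space move of the TCP to a pose.
- manip.servo_line(position, ori=None, vel=0.15): straight line of the TCP; ori=None keeps the orientation; vel is the mean speed in m/s.
- manip.movej(angles): joint-space move.
- effector.open_jaws() and effector.close(f_grip=None): open the fingers fully, or close them until they stop; f_grip is the grip in N (None keeps the last).
- manip.sleep(seconds).
- manip.solve_ik(position, orientation): joint angles nearest the present ones, or None.
- viewer.get_image(name): name is "scene" or "top" or "wrist"; returns the picture (384x512x3 uint8, red, green, blue); there is no depth.
- viewer.get_calibration(name): a dict with "vfov" (degrees; the focal length in pixels is half the picture's height over the tangent of half this angle, whatever the lens; pixels are square), "cx", "cy" (the principal point, pixels), "eye" and "attitude" of the camera in the world. Camera axes: x right, y down, z forward; pixel columns grow to the right and rows downward; lengths in m; the calibration is good to about 2 mm. A picture is of the moment at which its call begins: read the wrist's pose just before it. get_calibration takes no time and is no camera call; for the wrist camera it gives the pose at the moment of the call.
A pose or a line that the arm cannot do raises manip.PlanningError and nothing moves.
- manip.hand_in(): hands the job in, once; it reports no verdict.
Readings, each from a call of its own:
- manip.current_clock(): time.
- manip.current_q(): joint angles.
- manip.current_joint_velocities(): joint speeds.
- manip.current_tau(): joint torques, N m.
- manip.current_tool_pos(): TCP position.
- manip.current_tcp_rot(): TCP orientation.
- manip.current_force(): force on the tool from outside, world axes, zero at the start.
- manip.current_wrist_torque(): the same for the moment, N m.
- manip.current_finger_gap(): finger opening in m.
Only numpy, scipy, OpenCV 4.12 (cv2) and the standard library are available. Lean on these libraries where they do the work, as an engineer would, in place of code of your own. Each camera call takes 0.05 s, during which the arm holds its last target. There are 200 camera calls.

## Task

Fetch the small blue mate cup from the back of the spice rack: first move the pepper mill, the square tin and the lidded jar that crowd in front of it out onto the cutting board, all three, then stand the cup upright in the middle of the round plate. Only then put the mill, the tin and the jar back upright in the rack, each where it stood at the beginning. Set everything down without dropping or toppling it, and leave the oil bottle, the bowl and the wooden spoon where they are.

Things in the scene. Friction and masses are not known exactly. Their poses are not given: they have to be found in the camera images.
- cup: Small open blue ceramic mate cup, round, 72 mm high; belly a plain cylinder of 56 mm diameter from 14 to 50 mm above its foot, neck 46 mm, rim 52 mm; 0.13 to 0.25 kg. At the back of the rack behind the three taller containers, whose tops hinder a gripper's body until they are cleared. Origin: centre of its underside, z up.
- mill: Turned dark-wood pepper mill, round, 167 mm high: foot 54 mm diameter, waist 36 mm, bulge 48 mm at 100 mm, and a plain cylindrical head of 44 mm diameter from 114 to 154 mm above its underside (best grip). 0.18 to 0.35 kg. Stands in one of the three front places of the rack. Origin: centre of its underside, z up.
- tin: Square plain metal tea tin, 58 x 58 mm, 145 mm high, flat upright sides, dark band at 112 mm; x and y axes perpendicular to its sides, at the start within 0.1 rad of the rack's axes. 0.2 to 0.42 kg. Stands in one of the three front places of the rack. Origin: centre of its underside, z up.
- jar: Round glass storage jar with a steel lid, a plain cylinder of 62 mm diameter and 130 mm high (lid from 98 mm to the top). 0.28 to 0.56 kg. One of the three containers in the front row of the rack. Origin: centre of its underside, z up.
- rack: Fixed spice rack: wooden base, 12 mm thick, x -75 to 105, y +-135 mm, open at the front (-x, robot side). Dark wire frame 134 mm high at the back (x 100), low wires (43 mm) at y +-130. At the start the containers stand near (x, y) (-10, 90), (-20, 0), (-10, -90) mm, shuffled, the cup near (46, 0). Origin: on the table below the middle of the base's width, x to the back, z up.
- board: Fixed wooden cutting board, 300 (its x) x 130 (its y) x 20 mm thick, flat top 20 mm above the table: the side area for the three containers; on the left or on the right of the rack. Origin: centre of its underside, z up.
- plate: Fixed white round plate, 150 mm diameter, flat top 6 mm above the table, with a low rounded edge (2 mm higher, look only); on the side of the rack where the board is not. Origin: centre of its underside, z up.
- oil_bottle: Bystander: amber oil bottle with green cap, 60 mm diameter, 180 mm high, just beyond the rack's back left corner. Origin: centre of its underside.
- bowl: Bystander: small open steel bowl, 110 mm diameter, 50 mm high, on the table between the robot and the rack, right of the spoon. Origin: centre of its underside.
- spoon: Bystander: wooden spoon lying on the table between the robot and the rack, under 30 mm high. Origin: on the table under the spoon, x along it.
Things that resemble listed ones, but are neither listed nor needed, are in the scene too. What is shaped like the tin but purple or turquoise is not meant.

How it is judged:
On the way, in this order (a step that is already met when the one before it is completed fails the run):
1. the mill, the tin and the jar all stand upright on the cutting board, let go (x of mill in the frame of board between -0.15 and 0.15 m and y of mill in the frame of board between -0.065 and 0.065 m and z of mill in the frame of board between 0.012 and 0.03 m and angle between each of mill, tin, jar's own z axis and vertical below 0.15 rad and contact force between the fingers and mill below 0.1 N and x of tin in the frame of board between -0.15 and 0.15 m and y of tin in the frame of board between -0.065 and 0.065 m and z of tin in the frame of board between 0.012 and 0.03 m and contact force between the fingers and tin below 0.1 N and x of jar in the frame of board between -0.15 and 0.15 m and y of jar in the frame of board between -0.065 and 0.065 m and z of jar in the frame of board between 0.012 and 0.03 m and contact force between the fingers and jar below 0.1 N), for 0.2 s.
2. the cup stands upright, let go, in the middle of the plate (within 15 mm) while the mill, the tin and the jar are all still on the board (all of step 1 and horizontal distance between cup and plate below 0.015 m and z of cup in the frame of plate between 0 and 0.014 m and angle between cup's own z axis and vertical below 0.15 rad and contact force between the fingers and cup below 0.1 N and linear speed of cup below 0.03 m/s), for 0.2 s.
At the end, for the whole second after the job is handed in: The cup stands upright on the plate, its centre within 15 mm of the plate's; the mill, the tin and the jar each stand upright in the rack within 15 mm of where they stood at the start (turning about the vertical is free); all are let go and at rest (horizontal distance between cup and plate below 0.015 m and z of cup in the frame of plate between 0 and 0.014 m and angle between each of cup, mill, tin, jar's own z axis and vertical below 0.15 rad and contact force between the fingers and cup below 0.1 N and linear speed of each of cup, mill, tin, jar below 0.03 m/s and distance of each of mill, tin, jar from where it was at the start of the episode below 0.015 m and contact force between the fingers and mill below 0.1 N and contact force between the fingers and tin below 0.1 N and contact force between the fingers and jar below 0.1 N); the robot touches nothing.
It fails at once if the cup, the mill, the tin or the jar is knocked over (tilted more than 0.6 rad) (angle between any of mill, tin, jar, cup's own z axis and vertical above 0.6 rad).
It fails at once if one of them is dropped or thrown: it moves faster than 0.9 m/s with no finger on it (a fall of about 40 mm) ((linear speed of mill above 0.9 m/s and contact force between the fingers and mill below 0.1 N) or (linear speed of tin above 0.9 m/s and contact force between the fingers and tin below 0.1 N) or (linear speed of jar above 0.9 m/s and contact force between the fingers and jar below 0.1 N) or (linear speed of cup above 0.9 m/s and contact force between the fingers and cup below 0.1 N)).
It fails at once if the oil bottle, the bowl or the spoon is moved by more than 20 mm (distance of any of oil_bottle, bowl, spoon from where it was at the start of the episode above 0.02 m).
It also fails if it takes over 152 s, if anything falls off the work surface, if the arm or the gripper's body presses on something with over 40 N, if the wrist force passes 120 N, or if a joint passes its speed limit or range.

## Working session

There is one attempt and no reset: what is moved stays moved. The work goes in short steps, each a Python script; the robot and the scene stay as the last script left them, time stands still between calls to the robot, and variables do not carry over. Pictures are saved under pics/ and viewed, about 12 in all and at most 16, crops included, and the job is handed in when it is done.

```bash
ls; mkdir -p pics
python3 - <<'E'
from bench import manip, effector, viewer
import cv2
for n in ("scene","top"):
    im=viewer.get_image(n); cv2.imwrite(f"pics/{n}0.png",cv2.resize(im[:,:,::-1],(800,600),interpolation=cv2.INTER_CUBIC))
for n in ("scene","top","wrist"): print(n,viewer.get_calibration(n))
print(manip.current_tool_pos(),manip.current_tcp_rot(),manip.current_clock(),manip.grip_depth)
E
```

```text
pics
scene {'vfov': 55.21625778005805, 'cx': 251.0567027171171, 'cy': 186.5950226593591, 'eye': array([1.24366454, 0.04936239, 0.568288  ]), 'attitude': array([ 0.61096346,  0.66486736, -0.31913041, -0.28780346])}
top {'vfov': 46.98295418147573, 'cx': 253.9149087313389, 'cy': 189.98510147908257, 'eye': array([0.37168166, 0.00564815, 1.00000359]), 'attitude': array([-0.67659748,  0.72909142, -0.0761535 ,  0.0695859 ])}
wrist {'vfov': 65.79043370923034, 'cx': 255.51396817501686, 'cy': 197.5640184536762, 'eye': array([ 0.23256577, -0.60993864,  0.38392676]), 'attitude': array([ 0.78847028, -0.60269501, -0.07510215,  0.09712367])}
[ 0.16925451 -0.62691295  0.22576358] [ 7.93942340e-01 -6.07992396e-01 -6.94761697e-04 -5.69232519e-04] 0.1 0.0188
```

View pics/scene0.png

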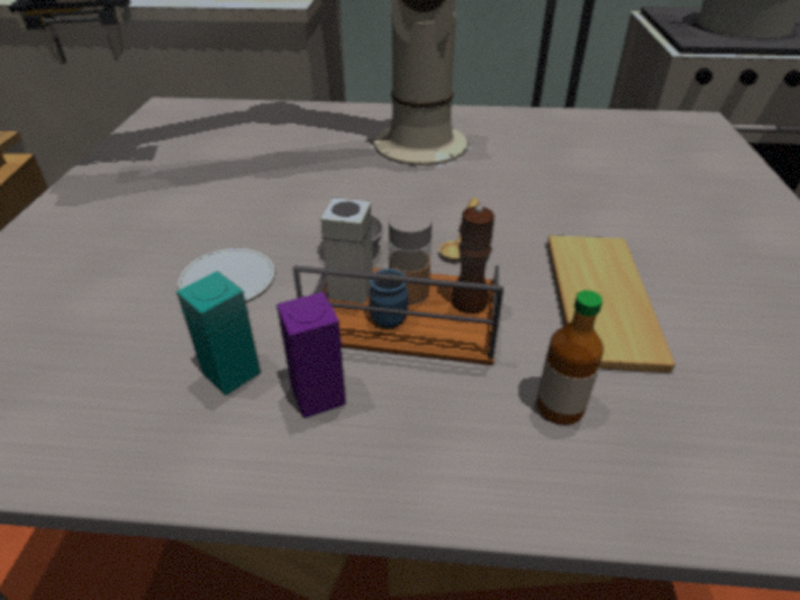

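View pics/top0.png

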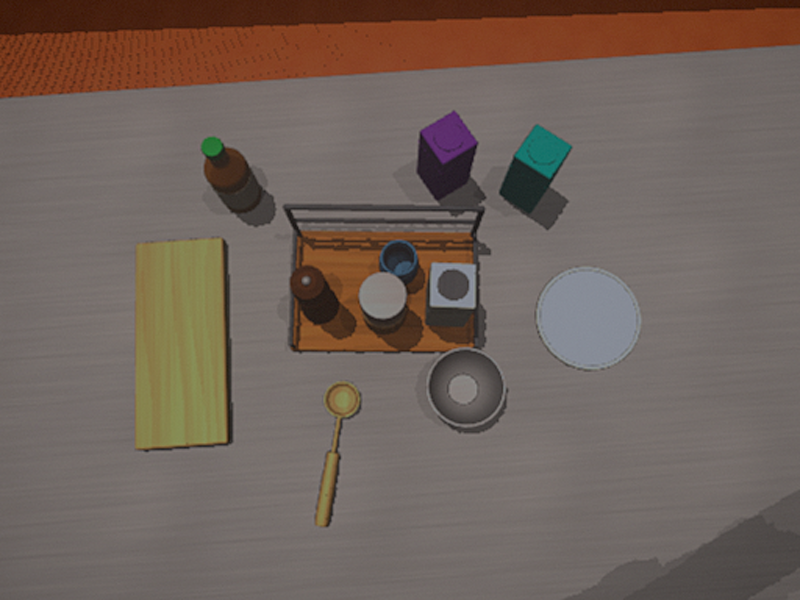

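The top view shows the board at left, corners (136,243), (222,238), (227,443), (137,449), and the plate centred at (588,318). In the rack are the mill with its head at (308,277), the jar lid at (383,296), the tin top at (430–477, 263–308) and the cup rim at (399,259). The bowl is at (466,387), and the spoon is in front of the rack. The scene view agrees. I'll convert these pixels to positions and check them against the known sizes.

```bash
cat > h.py <<'E'
from bench import manip, effector, viewer
import cv2, numpy as np
from scipy.spatial.transform import Rotation as R
def w(name,pts,z,s=0.64,off=(0,0),cal=None):
    c=cal or viewer.get_calibration(name); f=192/np.tan(np.radians(c["vfov"])/2)
    p=(np.atleast_2d(pts)+.5)*s-.5+np.array(off)
    d=np.c_[(p[:,0]-c["cx"])/f,(p[:,1]-c["cy"])/f,np.ones(len(p))]
    d=R.from_quat(c["attitude"]).apply(d); e=c["eye"]
    return (e+d*((z-e[2])/d[:,2])[:,None])[:,:2]
E
python3 - <<'E'
from h import *
np.set_printoptions(precision=4,suppress=True)
T=lambda n,p,z:print(n,w("top",p,z).tolist() if 0 else w("top",p,z).round(4).tolist())
T("board",[(136,243),(222,238),(227,443),(137,449)],.02)
T("plate LRTB",[(536,318),(641,318),(588,267),(588,369)],.006)
T("rackfront",[(292,351),(478,351)],.012)
T("rack back top",[(285,207),(483,208)],.134)
T("mill",(307,277),.167); T("jar LRTB",[(360,296),(407,296),(383,273),(383,319)],.13)
T("tin",[(430,263),(477,263),(475,307),(428,308)],.145); T("cup",[(379,259),(418,259),(399,240)],.072)
T("bowl",[(427,387),(506,387),(466,348),(466,427)],.05)
T("spoon",[(342,400),(322,525)],.02);T("bottle",(213,147),.18)
E
python3 - <<'E'
import cv2
im=cv2.imread('pics/top0.png')[190:370,270:500]
cv2.imwrite('pics/crop.png',cv2.resize(im,None,fx=3.3,fy=3.3,interpolation=cv2.INTER_CUBIC))
E
```

```text
board [[0.6864, 0.3663], [0.6847, 0.2398], [0.3877, 0.2397], [0.3888, 0.3642]]
plate LRTB [[0.5332, -0.2119], [0.5217, -0.3651], [0.6039, -0.2979], [0.4534, -0.278]]
rackfront [[0.5104, 0.1452], [0.4905, -0.1217]]
rack back top [[0.6846, 0.1288], [0.6639, -0.1313]]
mill [[0.5795, 0.1007]]
jar LRTB [[0.5585, 0.0381], [0.554, -0.0223], [0.5867, 0.0064], [0.5263, 0.0107]]
tin [[0.5917, -0.0545], [0.5872, -0.1145], [0.5303, -0.1063], [0.5335, -0.047]]
cup [[0.6215, 0.0106], [0.6174, -0.0435], [0.6468, -0.0192]]
bowl [[0.4418, -0.0423], [0.4337, -0.1501], [0.4913, -0.1006], [0.3842, -0.0904]]
spoon [[0.4348, 0.077], [0.2691, 0.1138]]
bottle [[0.7549, 0.2102]]
```

View pics/crop.png

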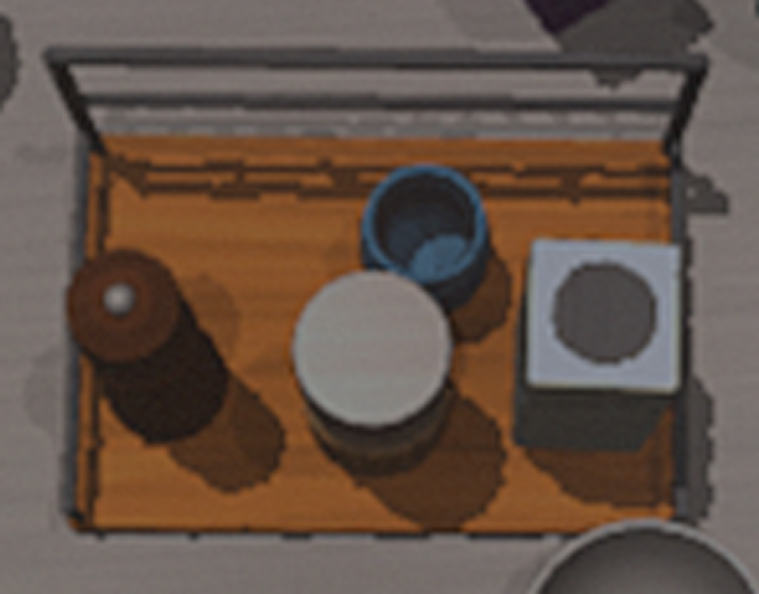

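Sizes agree with a pinhole model. I still need to add the 12 mm rack base to the heights of the items in the rack. I'll refine the centres and check IK for the jaw-x grasps in the rack and the jaw-y placements.

```bash
cat >> h.py <<'E'
def q(psi): return [np.cos(psi/2),np.sin(psi/2),0,0]   # tool down, tool x at angle psi
YAW=-0.072; PI=np.pi
H=.33
def go(p,ori,vel=.3): manip.servo_line(list(p),ori=ori,vel=vel)
E
python3 - <<'E'
from h import *
C=lambda p,z:w("top",np.array(p)/3.3+[270,190],z)[0].round(4)
m1=C((119,297),.179); m2=C((123,307),.166); j=C((372,348),.142); t=C((604.7,315.7),.157); c=C((425.5,229),.084)
print("mill",m1,m2,"jar",j,"tin",t,"cup",c)
Rk=R.from_euler('z',-YAW).as_matrix()[:2,:2]
for p in (m1,m2,j,t,c): print((Rk@(p-[.575,.006])).round(4))
print(manip.current_tool_pos(),manip.current_force())
for n,p,psis in (("mill",m1,(YAW,YAW+PI,YAW-PI)),("tin",t,(YAW,YAW+PI)),("jar",j,(YAW,YAW+PI)),("cup",c,(YAW+PI/2,YAW-PI/2)),
  ("b1",(.44,.302),(PI/2,-PI/2)),("b3",(.634,.302),(PI/2,-PI/2)),("plate",(.5285,-.288),(PI/2,-PI/2,0,PI))):
  for psi in psis:
    for z in (.03 if n in("cup","plate") else .11,H):
      s=manip.solve_ik([*p,z],q(psi)); print(n,round(psi,2),z,None if s is None else np.round(s,2))
E
```

```text
mill [0.5728 0.1007] [0.5721 0.1009] jar [0.5545 0.0088] tin [ 0.5572 -0.0802] cup [ 0.6156 -0.0167]
[-0.009   0.0943]
[-0.0097  0.0944]
[-0.0206  0.0013]
[-0.0116 -0.0873]
[ 0.0421 -0.0197]
[ 0.16925451 -0.62691295  0.22576358] [ 0.05059427 -0.2644546   0.42052222]
mill -0.07 0.11 [ 0.5   0.72 -0.99  1.81  0.7   1.02 -0.85]
mill -0.07 0.33 [ 0.67  0.57 -1.3   1.58  0.55  1.41 -0.74]
mill 3.07 0.11 [ 0.64  0.94 -1.31  1.81  0.98  1.22  2.1 ]
mill 3.07 0.33 [ 0.67  0.57 -1.3   1.58  0.55  1.41  2.4 ]
mill -3.21 0.11 [ 0.64  0.94 -1.31  1.81  0.98  1.22  2.1 ]
mill -3.21 0.33 [ 0.67  0.57 -1.3   1.58  0.55  1.41  2.4 ]
tin -0.07 0.11 [ 0.79  0.65 -0.92  1.86  0.63  0.96 -0.49]
tin -0.07 0.33 [ 0.98  0.46 -1.2   1.63  0.44  1.36 -0.35]
tin 3.07 0.11 [-0.61  0.66  0.96  1.9  -0.67  0.94 -2.54]
tin 3.07 0.33 [-0.88  0.59  1.43  1.68 -0.59  1.4  -2.57]
jar -0.07 0.11 [ 0.6   0.61 -0.87  1.88  0.58  0.93 -0.61]
jar -0.07 0.33 [ 0.73  0.36 -1.01  1.65  0.31  1.31 -0.41]
jar 3.07 0.11 [ 0.83  0.9  -1.3   1.87  0.95  1.18  2.25]
jar 3.07 0.33 [ 0.93  0.62 -1.46  1.65  0.62  1.45  2.48]
cup 1.5
[... 460 characters left out ...]
57 0.11 [ 0.18  1.   -1.15  1.48  0.93  1.27  0.49]
b3 1.57 0.33 [ 0.18  0.83 -1.3   1.25  0.79  1.6   0.6 ]
b3 -1.57 0.11 [-0.    0.81 -0.77  1.48  0.6   1.09 -2.46]
b3 -1.57 0.33 [-0.35  0.51 -0.21  1.28  0.1   1.37 -2.12]
plate 1.57 0.03 [ 1.1   0.85 -0.92  1.79  0.83  0.94  1.39]
plate 1.57 0.33 [ 1.25  0.53 -1.15  1.53  0.49  1.39  1.63]
plate -1.57 0.03 [ 0.8   0.68 -0.46  1.8   0.42  0.76 -1.45]
plate -1.57 0.33 [ 0.95  0.37 -0.66  1.54  0.23  1.31 -1.3 ]
plate 0 0.03 [ 0.95  0.74 -0.67  1.79  0.61  0.82 -0.02]
plate 0 0.33 [ 1.14  0.45 -0.95  1.54  0.37  1.35  0.15]
plate 3.14 0.03 [-0.18  0.85  0.9   1.83 -0.85  0.9  -2.01]
plate 3.14 0.33 [-0.42  0.64  1.36  1.59 -0.63  1.43 -2.15]
```

```bash
cat >> h.py <<'E'
import json
G=manip.grip_depth
ITEM={"mill":dict(xy=(.5725,.1008),z=.150-G,b=(.440,.3025),f=25),
      "tin":dict(xy=(.5572,-.0802),z=.138-G,b=(.634,.3025),f=30),
      "jar":dict(xy=(.5545,.0088),z=.127-G,b=(.537,.3025),f=30)}
def log(s): print(s,"t",round(manip.current_clock(),1),"tcp",np.round(manip.current_tool_pos(),4),"gap",round(manip.current_finger_gap(),4),"F",np.round(manip.current_force(),1))
def transfer(a,za,pa,b,zb,pb,f,v=.3):
    """pick at a (TCP height za, jaw angle pa), set down at b"""
    go((*a,H),q(pa)) if manip.current_tool_pos()[2]>H-.05 else manip.move_pose([*a,H],q(pa))
    go((*a,za),None,.2); log("at"); effector.close(f); log("gripped")
    go((*a,za+.03),None,.08); log("lifted"); go((*a,H),None,.25)
    go((*b,H),q(pb)); go((*b,zb+.03),None,.25); go((*b,zb),None,.06); log("down")
    effector.open_jaws(); manip.sleep(.2); log("open"); go((*b,H),None,.25)
E
python3 - <<'E'
from h import *
i=ITEM["mill"]
manip.servo_line([.17,-.627,H],vel=.2)
transfer(i["xy"],i["z"],YAW,i["b"],i["z"]+.010,PI/2,i["f"])
log("end"); 
for n in("top","scene"):
    im=viewer.get_image(n); cv2.imwrite(f"pics/{n}1.png",im[:,:,::-1])
E
python3 -c "
import cv2,numpy as np
cv2.imwrite('pics/v1.png',np.hstack([cv2.resize(cv2.imread(f'pics/{n}1.png'),(400,300)) for n in('top','scene')]))"
```

```text
at t 4.8 tcp [0.5734 0.1012 0.1324] gap 0.0923 F [ 0.6 -0.8  0. ]
gripped t 5.7 tcp [0.5726 0.1008 0.1312] gap 0.0437 F [ 0.1  0.  -0.3]
lifted t 6.2 tcp [0.5727 0.1007 0.1617] gap 0.0436 F [-0.6 -0.4 -2.5]
down t 10.2 tcp [0.4399 0.3027 0.1411] gap 0.0432 F [-0.9 -0.4 -2.4]
open t 11.3 tcp [0.44   0.3025 0.1412] gap 0.092 F [ 0.  -0.1 -0.8]
end t 12.3 tcp [0.4397 0.3016 0.3287] gap 0.0917 F [ 0.1 -1.3 -1. ]
```

View pics/v1.png

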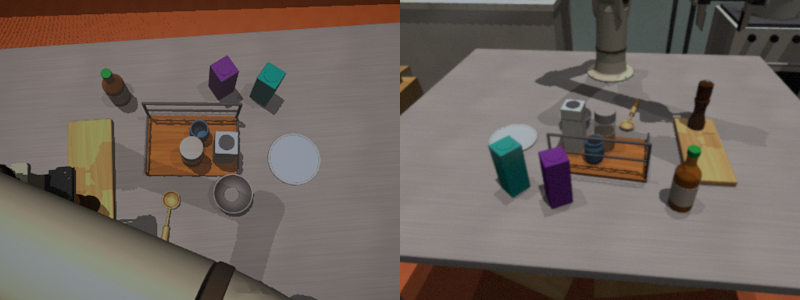

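The mill was gripped at 43.6 mm, matching its 44 mm head, and stands upright on the board near its front end (about (700,105) in the right half). Next are the tin and the jar.

Run:
```python
from h import *
for n in("tin","jar"):
    i=ITEM[n]; print(n); transfer(i["xy"],i["z"],YAW,i["b"],i["z"]+.010,PI/2,i["f"])
# hover before the cup, look with the wrist camera
c=(.6156,-.0167); go((*c,H),q(YAW+PI/2)); log("hover cup")
cal=viewer.get_calibration("wrist"); im=viewer.get_image("wrist")
np.save("cal_w.npy",cal,allow_pickle=True); cv2.imwrite("pics/wrist2.png",cv2.resize(im[:,:,::-1],(800,600),interpolation=cv2.INTER_CUBIC))
im=viewer.get_image("scene"); cv2.imwrite("pics/scene2.png",cv2.resize(im[:,:,::-1],(800,600),interpolation=cv2.INTER_CUBIC))
```

```text
tin
at t 15.3 tcp [ 0.5582 -0.08    0.1204] gap 0.0917 F [0.8 0.5 0.6]
gripped t 16.0 tcp [ 0.5577 -0.0802  0.1195] gap 0.0587 F [-0.2  0.8  2.5]
lifted t 16.5 tcp [ 0.5573 -0.0805  0.1496] gap 0.0587 F [-0.7 -0.1 -4.6]
down t 20.7 tcp [0.6339 0.3025 0.1289] gap 0.0586 F [ 0.8 -0.3 -3.7]
open t 21.6 tcp [0.634  0.3025 0.1292] gap 0.0918 F [ 0.1 -0.  -1.6]
jar
at t 25.6 tcp [0.5554 0.0091 0.1093] gap 0.0917 F [ 0.7 -0.7  0.9]
gripped t 26.2 tcp [0.555  0.0088 0.1085] gap 0.0615 F [ 0.6 -0.5  2. ]
lifted t 26.7 tcp [0.5546 0.0086 0.1386] gap 0.0617 F [-0.6 -0.3 -4.4]
down t 30.9 tcp [0.5369 0.3026 0.118 ] gap 0.0617 F [ 0.1  0.8 -4.3]
open t 31.8 tcp [0.537  0.3025 0.1182] gap 0.0921 F [-0.8  0.6 -0.1]
hover cup t 34.1 tcp [ 0.6149 -0.0141  0.3301] gap 0.0917 F [ 0.1  1.1 -0.2]
```

View pics/wrist2.png

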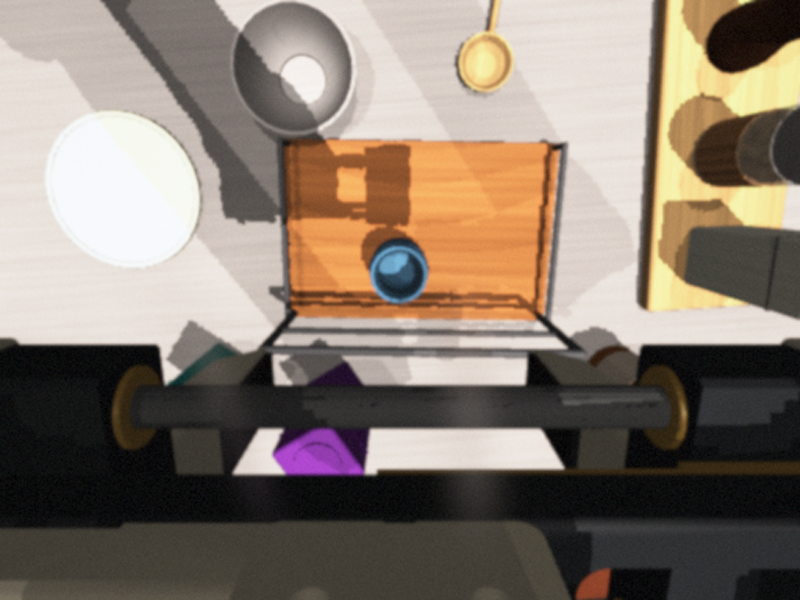

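View pics/scene2.png

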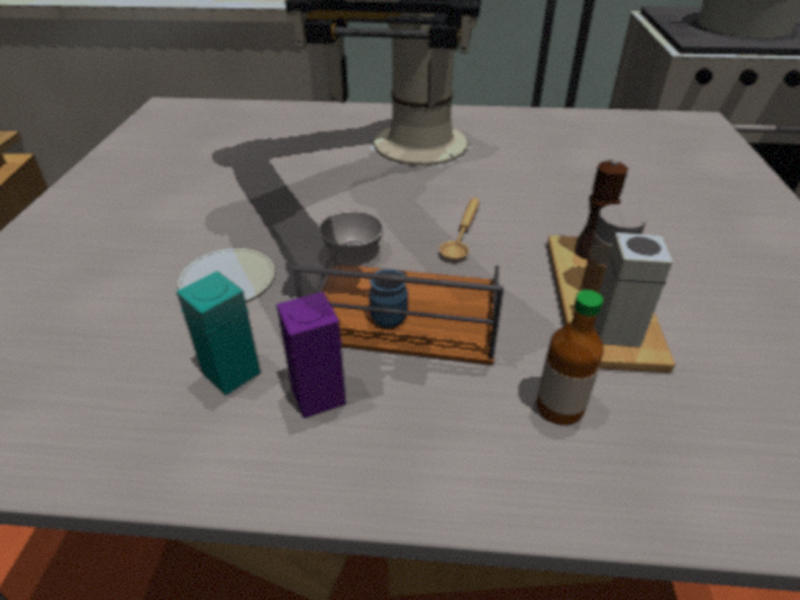

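The wrist view shows the cup rim at (399,271) and the plate centre at (123,189), with the rack otherwise empty and the gripper body long along the jaws, as I assumed. In the scene view all three containers stand on the board. I'll cross-check the cup and plate positions, then fetch the cup.

Run:
```python
from h import *
cal=np.load("cal_w.npy",allow_pickle=True).item()
cw=w("wrist",(399,271),.084,cal=cal)[0]; pw=w("wrist",[(123,189),(46,189),(200,189)],.007,cal=cal)
ct=np.array([.6156,-.0167]); pt=w("top",(588.3,318),.007)[0]
print(cw,pw,ct,pt)
if np.linalg.norm(cw-ct)<.01 and np.linalg.norm(pw[0]-pt)<.012:
    c=(cw+ct)/2; p=(pw[0]+pt)/2; print("go",c,p); z=.012+.033-G
    transfer(tuple(c),z,YAW+PI/2,tuple(p),z-.006+.0015,YAW+PI/2,20)
    im=viewer.get_image("top"); cv2.imwrite("pics/top3.png",cv2.resize(im[:,:,::-1],(800,600),interpolation=cv2.INTER_CUBIC))
```

```text
[ 0.61731421 -0.01427699] [[ 0.5285788  -0.28615   ]
 [ 0.52342189 -0.3632699 ]
 [ 0.53373671 -0.20901526]] [ 0.6156 -0.0167] [ 0.52731639 -0.2878946 ]
go [ 0.61645711 -0.01548849] [ 0.5279476 -0.2870223]
at t 36.1 tcp [ 0.6173 -0.0153  0.0274] gap 0.0918 F [ 0.6 -0.4  0. ]
gripped t 36.8 tcp [ 0.6165 -0.0154  0.0262] gap 0.0518 F [0.7 0.1 0.7]
lifted t 37.3 tcp [ 0.6168 -0.0157  0.0568] gap 0.0514 F [-0.  -0.5 -2.3]
down t 41.6 tcp [ 0.528  -0.2867  0.0215] gap 0.0512 F [-0.7  0.6 -1.4]
open t 42.6 tcp [ 0.5279 -0.287   0.0217] gap 0.0918 F [ 0.5  0.4 -0.2]
```

The 51.5 mm gap was less than the 56 mm belly, so the cup may have been off-centre across the pads. I'll check the placement.

Run:
```python
from h import *
go((.40,-.287,.33),None); log("v")
cal=viewer.get_calibration("wrist"); np.save("cal3.npy",cal,allow_pickle=True)
a=viewer.get_image("top"); b=viewer.get_image("wrist")
a=cv2.resize(a[150:260,320:430],(400,400),interpolation=cv2.INTER_CUBIC)
cv2.imwrite("pics/v3.png",np.hstack([a,cv2.resize(b,(400,300)).__class__ and cv2.copyMakeBorder(cv2.resize(b,(400,300)),0,100,0,0,cv2.BORDER_CONSTANT)])[:,:,::-1])
cv2.imwrite("pics/wrist3.png",b[:,:,::-1])
```

```text
v t 44.7 tcp [ 0.3994 -0.2877  0.3297] gap 0.0917 F [-0.7 -0.9  0.3]
```

View pics/v3.png

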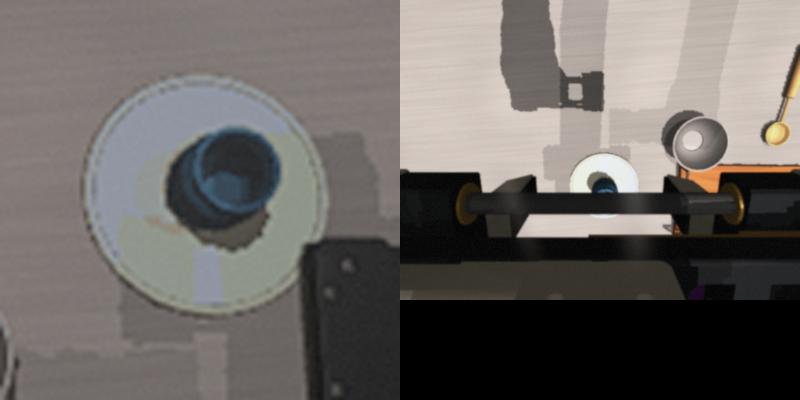

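Run:
```python
from h import *
f=lambda p,z:w("top",p,z,s=.275,off=(320,150))[0]
p=f((205,195),.007); c=f((234.5,171),.078); print(p,c,c-p, f((188,171),.078)-f((280,171),.078))
print("foot left edge/bottom", f((166,195),.035))
```

```text
[ 0.52754915 -0.28719038] [ 0.52927154 -0.2853378 ] [0.00172239 0.00185258] [0.0040075  0.05368485]
foot left edge/bottom [ 0.52492704 -0.25519063]
```

The cup is about 2.5 mm from the plate's centre and upright, with a measured rim of 54 mm (52 mm expected). Now I'll put the three containers back.

Run:
```python
from h import *
for n in("jar","tin","mill"):
    i=ITEM[n]; print(n); transfer(i["b"],i["z"]+.008,PI/2,i["xy"],i["z"]+.0015,YAW,i["f"])
manip.move_pose([.17,-.627,.33],[.79394,-.60799,0,0]); log("end")
a=viewer.get_image("top"); b=viewer.get_image("scene")
cv2.imwrite("pics/top4.png",cv2.resize(a[:,:,::-1],(800,600),interpolation=cv2.INTER_CUBIC))
cv2.imwrite("pics/scene4.png",b[:,:,::-1])
o=cv2.imread("pics/top0.png")[190:370,270:500]; nw=cv2.imread("pics/top4.png")[190:370,270:500]
v=np.vstack([np.hstack([cv2.resize(x,(400,313),interpolation=cv2.INTER_CUBIC) for x in(o,nw)])])
cv2.imwrite("pics/v4.png",v); cv2.imwrite("pics/crop4.png",cv2.resize(nw,None,fx=3.3,fy=3.3,interpolation=cv2.INTER_CUBIC))
```

```text
jar
at t 48.2 tcp [0.5377 0.3032 0.1175] gap 0.0918 F [-0.8  0.3  0.4]
gripped t 48.8 tcp [0.5372 0.3027 0.1165] gap 0.0616 F [-0.1 -0.6  1.2]
lifted t 49.3 tcp [0.5372 0.3024 0.1466] gap 0.0615 F [-0.9  1.  -3.8]
down t 53.5 tcp [0.5544 0.009  0.1095] gap 0.0615 F [-0.7 -0.9 -3. ]
open t 54.4 tcp [0.5545 0.0088 0.1097] gap 0.0917 F [-0.8  0.3 -0.1]
tin
at t 58.4 tcp [0.6347 0.3033 0.1289] gap 0.0922 F [ 0.3 -0.   0.1]
gripped t 59.1 tcp [0.6341 0.3027 0.1274] gap 0.0581 F [-0.3  1.2  1.8]
lifted t 59.6 tcp [0.6342 0.3025 0.1577] gap 0.0584 F [-0.4  0.1 -3.5]
down t 63.7 tcp [ 0.5571 -0.08    0.1205] gap 0.0582 F [-0.4 -0.8 -4.6]
open t 64.7 tcp [ 0.5572 -0.0802  0.1207] gap 0.0921 F [-0.5  0.9 -0.5]
mill
at t 68.5 tcp [0.4406 0.3032 0.1403] gap 0.0917 F [ 0.8 -0.6 -0.2]
gripped t 69.4 tcp [0.44   0.3026 0.1392] gap 0.0437 F [-0.3  0.4  0.5]
lifted t 69.9 tcp [0.4403 0.3024 0.1697] gap 0.0434 F [-0.8 -0.3 -1.8]
down t 73.9 tcp [0.5723 0.1009 0.1324] gap 0.0434 F [-0.1 -0.5 -2.5]
open t 75.1 tcp [0.5725 0.1008 0.1327] gap 0.0918 F [-0.2 -0.1  0.6]
end t 78.9 tcp [ 0.1716 -0.6265  0.33  ] gap 0.0918 F [0.4 0.3 0.2]
```

View pics/crop4.png

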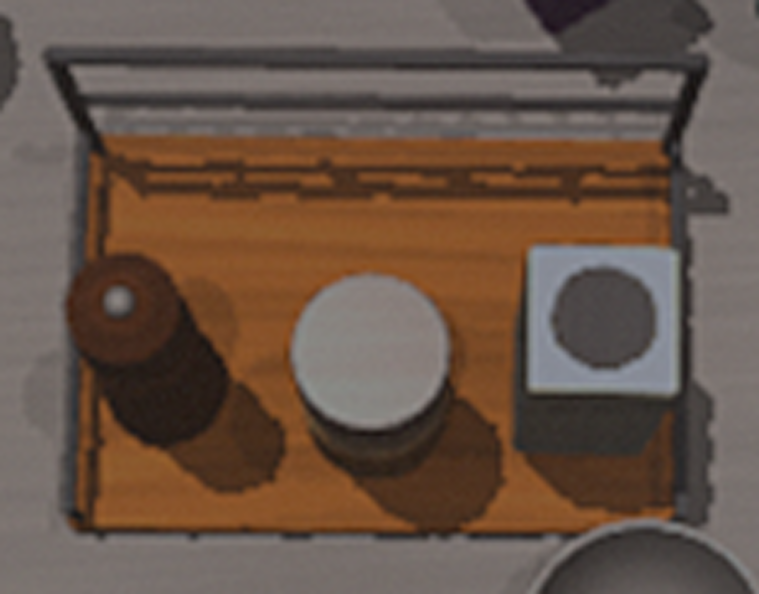

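View pics/scene4.png

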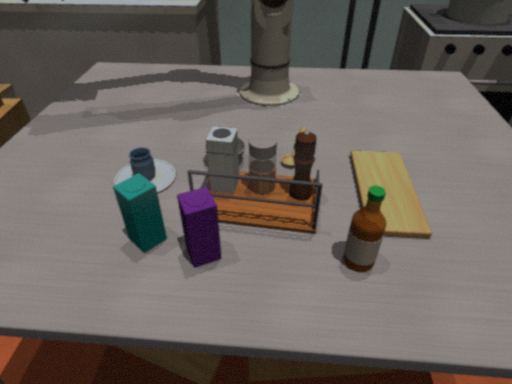

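View pics/top4.png

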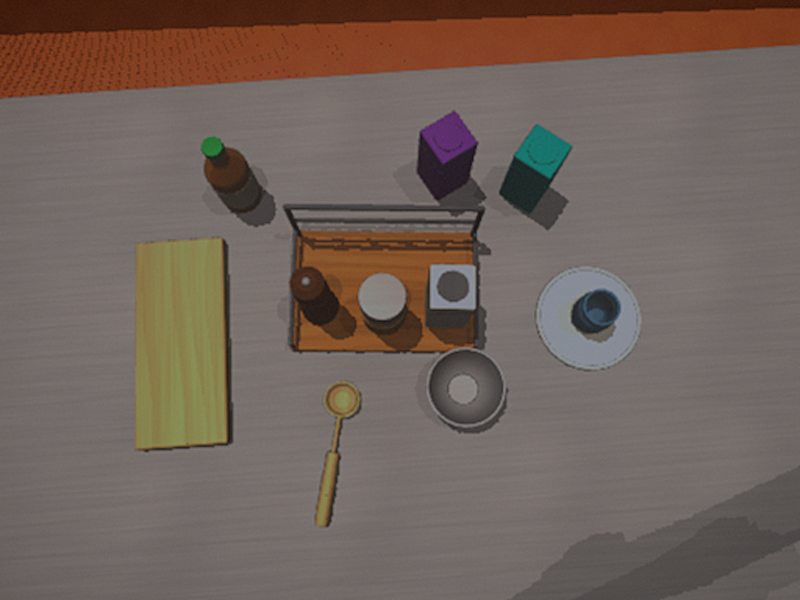

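In the enlarged crop the mill knob (119,300), jar (370,352) and tin (604,319) are all within about 5 crop pixels (roughly 2 mm) of where they started. The bottle, bowl and spoon pixels are unchanged, and the cup is on the plate. I'm handing in.

```bash
python3 -c "
from bench import manip
manip.hand_in(); print(manip.current_clock())"
```

```text
the job is handed in; nothing more can be done
the job is handed in; nothing more can be done
```

I moved the mill, tin and jar onto the cutting board, stood the cup on the plate, then put all three back in the rack. The job was handed in at about 79 s of the 152 s allowed; handing in gave no verdict.

**Last checks:**
- **Containers:** comparing top views from before and after, the mill, tin and jar stand upright, each within about 2 mm of where it started.
- **Cup:** it stands upright, about 2.5 mm from the plate's centre.
- **Bystanders:** the bottle, bowl and spoon did not visibly move.
- **Gripper:** it is open and well away from everything.

**One disagreement:** the fingers closed to 51.5 mm on the cup, though its belly is given as 56 mm. I did not find out why. The placement was measured after release and looked fine.

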